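# Set the measuring kit into its nests

## Task

Set up the measuring kit: put the amber bottle, the black post holder, the green-capped vial that stands by itself and the photodiode housing each into the white nest whose pocket matches its footprint, standing upright and flat on the pocket's floor (the three round pockets go by size: bottle large, post holder medium, vial small). Do not tip anything of the kit over, and leave the USB adapter and the USB stick where they lie.

Things in the scene. Friction and masses are not known exactly. Their poses are not given: they have to be found in the camera images.
- bottle_c (a point): amber bottle with black cap, standing upright on the bench, 96 mm tall; round body 45 mm across (straight-sided to about 60 mm, then the shoulder); a grip 50 to 60 mm up keeps a gripper clear of the cap, 0.08 to 0.17 kg; this point is on its axis half-way up (48 mm above its underside), z is its axis. Goes into the large round pocket
- post_c (a point): post holder: black upright open tube 30 mm across and 50 mm tall with a small brass-coloured thumbscrew on one side near the top (34 to 46 mm up, its tip about 35 mm from the tube's axis); this point is on the tube's axis half-way up (25 mm above its underside); z up; the thumbscrew points along x = 0.45, y = -0.9 of its own axes, so pinch the tube along the line at right angles to that, x = 0.9, y = 0.45. Goes into the medium round pocket
- vial_c (a point): clear vial with a green screw cap, standing upright on the bench by itself (not one of those in the blue rack), body 16 mm across, cap (the top 13 mm) 19 mm across, 83 mm tall, easily knocked over; this point is on its axis half-way up (41.5 mm above its underside), z is its axis. Goes into the small round pocket
- detector_c (a point): photodiode housing: black box with a pale top, body 82 mm along its x, 62 mm along its y and 42 mm high, 0.2 to 0.4 kg; a small port stands out up to 8 mm from its +y face and is no obstacle to gripping; this point is the centre of the body, 21 mm above its underside; z up. Grip across the 62 mm. Goes into the rectangular pocket, either way round
- nest_large_pocket (a point): fixed white plastic slab 76 x 76 mm, 7 mm thick, with four tiny screws and a round pocket 61 mm across, 4 mm deep and floored with a thin dark pad, in the middle of its top; this point is the centre of the pocket's floor, 3 mm above the bench; z up. For the bottle
- nest_medium_pocket (a point): fixed white plastic slab 61 x 61 mm, 7 mm thick, with four tiny screws and a round pocket 46 mm across, 4 mm deep and floored with a thin dark pad, in the middle of its top; this point is the centre of the pocket's floor, 3 mm above the bench; z up. For the post holder
- nest_small_pocket (a point): fixed white plastic slab 50 x 50 mm, 7 mm thick, with four tiny screws and a round pocket 35 mm across, 4 mm deep and floored with a thin dark pad, in the middle of its top; this point is the centre of the pocket's floor, 3 mm above the bench; z up. For the vial
- nest_rect_pocket (a point): fixed white plastic slab 112 (its x) x 92 (its y) mm, 7 mm thick, with four tiny screws and a rectangular pocket 98 mm along its x by 78 mm along its y, 4 mm deep and floored with a thin dark pad, in the middle of its top; this point is the centre of the pocket's floor, 3 mm above the bench; z up. For the photodiode housing. (Behind all the nests a raised shelf runs along the back of the bench from about x = 0.68 m on: keep the wrist clear of it.)
- adapter_c (a point): bystander: black USB adapter, 50 x 63 mm flange, 18 mm high, loose on the bench; this point is its centre, 9 mm up. Leave it where it is
- stick_c (a point): bystander: blue USB stick, 42 x 46 x 8 mm over all as it lies, loose on the bench; this point is its centre, 4 mm up. Leave it where it is
Mind the look-alikes: they are no part of the job. There is more than one size of the part that bears post_c; the job needs the larger.

How it is judged:
At the end, for the whole second after the job is handed in: Bottle, post holder, vial and photodiode housing each stand in their own pocket: centre within 12.5 mm of the pocket's centre seen from above, underside on the pocket's floor (not more than 2 mm above it), upright within 0.1 rad, and at rest (horizontal distance between bottle_c and nest_large_pocket below 0.0125 m and z of bottle_c in the frame of nest_large_pocket between 0.044 and 0.05 m and angle between each of bottle_c, post_c, vial_c, detector_c's own z axis and vertical below 0.1 rad and linear speed of each of bottle, post, vial, detector below 0.02 m/s and horizontal distance between post_c and nest_medium_pocket below 0.0125 m and z of post_c in the frame of nest_medium_pocket between 0.021 and 0.027 m and horizontal distance between vial_c and nest_small_pocket below 0.0125 m and z of vial_c in the frame of nest_small_pocket between 0.0375 and 0.0435 m and horizontal distance between detector_c and nest_rect_pocket below 0.0125 m and z of detector_c in the frame of nest_rect_pocket between 0.017 and 0.023 m); the robot touches nothing.
It fails at once if a thing of the kit is tipped over (more than 0.8 rad) (angle between any of bottle_c, post_c, vial_c, detector_c's own z axis and vertical above 0.8 rad).
It fails at once if the USB adapter is moved more than 20 mm (distance of adapter_c from where it was at the start of the episode above 0.02 m).
It fails at once if the USB stick is moved more than 20 mm (distance of stick_c from where it was at the start of the episode above 0.02 m).
It also fails if it takes over 112 s, if anything falls off the work surface, if the arm or the gripper's body presses on something with over 40 N, if the wrist force passes 120 N, or if a joint passes its speed limit or range.

## Robot

A 6-joint arm with a two-finger parallel gripper is mounted at the origin on a cart in front of the work surface, level with it; the furniture and walls round the work are solid. World frame = base frame: x ahead of the robot, y to its left, z up, the work surface at z = 0. Lengths are in m, angles in rad, forces in N, time in s.
With the tool pointing down it reaches from about 0.3 to 0.75 m from the base axis. Payload 8.5 kg.
Tool frame: the origin (TCP) lies on the centre line of the jaws, within the pads' length; the fingertips stand tcp_to_tips ahead of it and the grasp point (between the pads) lies 3 mm ahead of it (tcp_to_tips is the distance from the TCP to the fingertips, in m); z points along the fingers, y is the line along which they close (so a half turn about z gives the same grasp; the last joint's range is limited). The gripper opens to 88 mm and grips with 3 to 60 N. Pads are 18 mm wide; open, the fingers measure 123 mm over their backs; the gripper's body (75 mm by 187 mm) begins 45 mm behind the grasp point.
Start: joints at [1.023, 0.381, 1.297, -0, 1.464, -0.215], TCP at [0.18, 0.52, 0.261] pointing down, gripper open.
Joint ranges: [-3.11, 3.11], [-0.89, 2.33], [0.22, 2.48], [-1.42, 4.56], [0.17, 2.85], [-2.88, 2.88]. Speed limits (rad/s): [2.39, 2.39, 3.14, 3.14, 3.14, 3.14].

## Interface

Orientations are given as a unit quaternion [x, y, z, w].
In Python, from cell import * gives the robot as it stands.
- The arm moves only by the shell command python3 -m creep 'ROWS' [FORCE]. ROWS is JSON, a list of rows, each a list of 5 numbers: the opening, from 0 (shut) to 1 (fully open), then the shift along the world's x, y, z in mm, then the turn about the world's z in degrees. In form: [[hand, tx, ty, tz, roll], ...]. A call has 1 to 12 rows; each row is the pose to reach, as a shift and turn from the pose commanded when the call began; what a row does not reach only later rows make up. A row lasts 1/10 s, in which the tool goes at most 50 mm and 8.59 degrees, less where a joint would pass 70% of its speed; a pose out of reach is approached as far as the arm can. A call with a gripper value outside its range is refused whole. The fingers move at their own pace and stop on an object; FORCE is the grip in N (left out, the last holds). Time passes only in rows, so rows that repeat a pose let the fingers close. It gives the time, the measured TCP pose, the force, the opening and the grip force at its end, in the units of the state.
- get_obs(): the state, without advancing time (a new reading comes with each control period).
- snapshot(name): name is "side" or "top" or "wrist"; returns (picture, depth): 420x560x3 uint8, blue, green, red; 420x560 float32, m along the optical axis (not along the pixel's ray), 0 where there is no reading.
- get_calibration(name): a dict with "mtx" (3x3 intrinsics, pixels), "R" (3x3) and "t" (3): a world point X has camera coordinates R X + t. Camera axes: x right, y down, z forward; pixel columns grow to the right and rows downward; lengths in m; the calibration is good to about 2 mm. The wrist camera is an equidistant fisheye: a pixel r from the principal point sees the ray r / f radians off the axis. A picture is of the moment at which its call begins: read the wrist's pose just before it. get_calibration takes no time and is no camera call; for the wrist camera it gives the pose at the moment of the call.
- close_job(): hands the job in; it is judged then, once.
The state is a dict: "t": time; "joint_positions": joint angles; "dq": joint speeds; "joint_torque": joint torques, N m; "ee_pos": TCP position; "ee_rot": TCP orientation; "ft_force": force on the tool from outside, world axes, zero at the start; "ft_torque": the same for the moment, N m; "grip_width": finger opening in m; "grip_force": force on a finger pad.
Only numpy, scipy, OpenCV 4.12 (cv2) and the standard library are available. Lean on these libraries where they do the work, as an engineer would, in place of code of your own. Each camera call takes 0.05 s, during which the arm holds its last target. There are 200 camera calls.

## Working session

There is one attempt and no reset: what is moved stays moved. The work goes in short steps, Python scripts to look and compute and a shell command to move; the robot and the scene stay as the last step left them, time stands still between calls to the robot, and variables do not carry over. Pictures are saved under pics/ and viewed, at most 15 in all, crops included, and the job is handed in when it is done.

```bash
mkdir -p pics
python3 - <<'E'
from cell import *
import cv2,numpy as np
o=get_obs();print({k:np.round(v,3) for k,v in o.items()})
for n in("top","side"):
    p,d=snapshot(n);cv2.imwrite(f"pics/{n}0.png",p);np.save(f"pics/{n}0.npy",d)
    c=get_calibration(n);print(n,c)
E
ls
```

```text
{'t': np.float64(0.0), 'joint_positions': array([ 1.023,  0.381,  1.298, -0.   ,  1.464, -0.215]), 'dq': array([-0.001, -0.001, -0.001, -0.001, -0.002,  0.001]), 'joint_torque': array([ 0.0000e+00, -4.3794e+01, -2.2456e+01,  7.1000e-02,  3.5000e-02,
       -0.0000e+00]), 'ee_pos': array([0.18, 0.52, 0.26]), 'ee_rot': array([ 0.166,  0.986, -0.001, -0.   ]), 'ft_force': array([-0.428, -0.255, -0.217]), 'ft_torque': array([-0.021,  0.026, -0.037]), 'grip_force': np.float64(0.0), 'grip_width': np.float64(0.088)}
top {'mtx': array([[530.74325732,   0.        , 284.81390729],
       [  0.        , 530.74325732, 205.69120607],
       [  0.        ,   0.        ,   1.        ]]), 'R': array([[ 0.01639282, -0.99975342, -0.01497913],
       [-0.99516887, -0.01486362, -0.09704639],
       [ 0.09679982,  0.01649763, -0.99516713]]), 't': array([-0.06358254,  0.54586221,  1.16395653])}
side {'mtx': array([[490.72695044,   0.        , 283.67350681],
       [  0.        , 490.72695044, 211.61906274],
       [  0.        ,   0.        ,   1.        ]]), 'R': array([[ 0.94567813, -0.32393054, -0.02760215],
       [-0.14182804, -0.33466887, -0.93160161],
       [ 0.29253663,  0.88491002, -0.36243147]]), 't': array([-0.51701201,  0.12653494,  1.03218594])}
pics
```

View pics/top0.png

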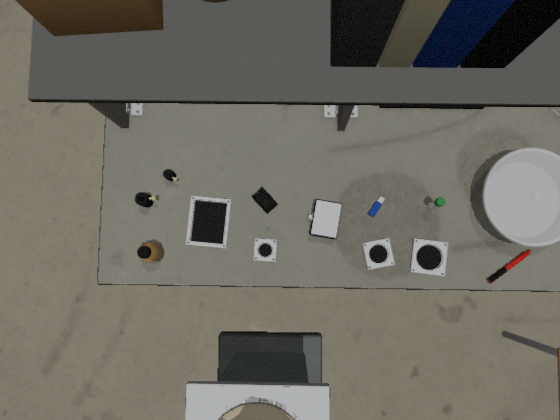

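View pics/side0.png

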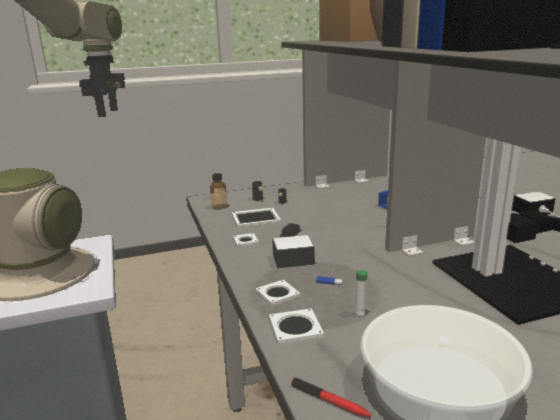

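```bash
cat > h.py <<'E'
from cell import *
import cv2,numpy as np
def cloud(d,c):
    v,u=np.mgrid[:d.shape[0],:d.shape[1]]
    K=c["mtx"];P=np.stack([(u-K[0,2])/K[0,0]*d,(v-K[1,2])/K[1,1]*d,d],-1)
    return (P-c["t"])@c["R"]
def ray(u,v,z,c):
    K=c["mtx"];r=c["R"].T@np.array([(u-K[0,2])/K[0,0],(v-K[1,2])/K[1,1],1]);o=-c["R"].T@c["t"]
    return o+r*(z-o[2])/r[2]
E
python3 - <<'E'
from h import *
p=cv2.imread("pics/top0.png");d=np.load("pics/top0.npy");c=get_calibration("top")
P=cloud(d,c);Z=P[...,2]
print("bench z",np.median(Z[160:180,300:400]))
roi=np.zeros(Z.shape,bool);roi[135:283,108:470]=1
m=(roi&(Z>.012)&(Z<.2)&(d>0)).astype(np.uint8)
n,l,s,_=cv2.connectedComponentsWithStats(m)
for i in range(1,n):
    if s[i,4]<15:continue
    q=P[l==i];zm=np.percentile(q[:,2],97);t=q[q[:,2]>zm-.006]
    r=cv2.minAreaRect((t[:,:2]*1000).astype(np.float32))
    print("obj",s[i],"ztop",zm.round(3),"mean",t[:,:2].mean(0).round(4),"rect",np.round(r[0],1),np.round(r[1],1),round(r[2],1))
g=p.min(2)
w=(roi&(g>150)&(Z<.02)).astype(np.uint8)
n,l,s,_=cv2.connectedComponentsWithStats(w)
for i in range(1,n):
    if s[i,4]<60:continue
    v,u=np.nonzero(l==i)
    q=np.array([ray(a,b,.007,c)[:2] for a,b in zip(u,v)],np.float32)*1000
    r=cv2.minAreaRect(q);print("nest",s[i],np.round(r[0],1),np.round(r[1],1),round(r[2],1))
a=cv2.resize(p[150:285,110:290],None,fx=4.4,fy=4.4,interpolation=2);cv2.imwrite("pics/cropL.png",a)
E
```

```text
bench z 0.0016224720943411488
obj [163 169  14  13 120] ztop 0.042 mean [0.6128 0.2077] rect [613.  204.1] [31.6 21.6] 78.6
obj [254 189  21  22 253] ztop 0.023 mean [ 0.5623 -0.0063] rect [562.1  -6.4] [43.3 29.5] 42.4
obj [134 192  22  15 228] ztop 0.054 mean [0.5565 0.2616] rect [554.5 258.2] [38.6 28.6] 67.1
obj [428 197  17  11 116] ztop 0.087 mean [ 0.5556 -0.385 ] rect [ 555.5 -385.3] [17.9 16.1] 31.3
obj [ 308  199   34   40 1033] ztop 0.049 mean [ 0.5188 -0.1451] rect [ 518.5 -145.3] [60.1 79. ] 79.9
obj [137 242  27  21 450] ztop 0.1 mean [0.4385 0.2402] rect [438.9 240.5] [23.  25.6] 0.7
nest [186 196  45  52 523] [510.3 119.9] [ 92.  111.8] 85.4
nest [254 239  23  22 267] [448.5 -11.5] [47.3 49.8] 0.9
nest [363 238  31  31 391] [ 443.8 -266.7] [60.1 60.6] 12.0
nest [411 239  37  37 555] [ 438.2 -380.5] [75.5 75.7] 83.3
```

View pics/cropL.png

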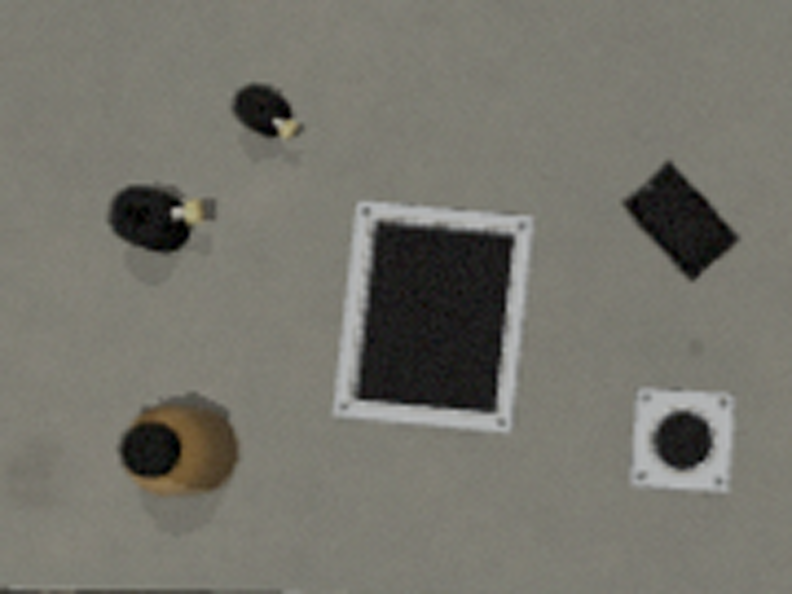

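Run:
```python
import cell
print([ (k,getattr(cell,k)) for k in dir(cell) if 'tip' in k.lower()])
from h import *
p=cv2.imread("pics/top0.png");d=np.load("pics/top0.npy");c=get_calibration("top");P=cloud(d,c)
s=cv2.imread("pics/side0.png");cs=get_calibration("side")
print("cam",(-c["R"].T@c["t"]).round(3))
print("post",ray(142.2,199.2,.05,c).round(4),"screwtip",ray(158.5,197.3,.04,c).round(4))
hsv=cv2.cvtColor(p,cv2.COLOR_BGR2HSV)
def cen(m,box):
    M=np.zeros(m.shape,bool);a,b,e,f=box;M[b:f,a:e]=1
    v,u=np.nonzero(m&M);return u.mean(),v.mean(),len(u),u.min(),u.max(),v.min(),v.max()
g=(hsv[...,0]>45)&(hsv[...,0]<85)&(hsv[...,1]>100)
k=cen(g,(420,185,460,220));print("vialcap top",k,ray(k[0],k[1],.080,c).round(4))
b=(p.max(2)<45);k=cen(b,(130,235,165,265));print("bottlecap",k,ray(k[0],k[1],.092,c).round(4))
h2=cv2.cvtColor(s,cv2.COLOR_BGR2HSV);g=(h2[...,0]>45)&(h2[...,0]<85)&(h2[...,1]>100)
k=cen(g,(345,255,380,300));print("vialcap side",k,ray(k[0],k[1],.0765,cs).round(4))
dk=s.max(2)<60;k=cen(dk,(205,165,230,185));print("bottlecap side",k,ray(k[0],k[1],.09,cs).round(4))
k=cen(dk,(245,178,264,203));print("post side",k,ray(k[0],k[1],.03,cs).round(4))
for n,(u,v) in dict(bowlrim=(490,195),bowl2=(540,150),shelf=(300,100),shelf2=(300,60)).items():print(n,P[v,u].round(3))
Z=P[...,2];print("shelf min x",np.nanmin(P[60:110,150:320][Z[60:110,150:320]>.1][:,0]))
```

```text
[('tcp_to_tips', 0.022)]
cam [ 0.432 -0.075  1.21 ]
post [0.5542 0.2598 0.05  ] screwtip [0.56   0.2264 0.04  ]
vialcap top (np.float64(439.6551724137931), np.float64(201.5), 58, np.int64(436), np.int64(444), np.int64(198), np.int64(205)) [ 0.5555 -0.386   0.08  ]
bottlecap (np.float64(143.97520661157026), np.float64(251.8512396694215), 121, np.int64(138), np.int64(150), np.int64(246), np.int64(257)) [0.4382 0.2392 0.092 ]
vialcap side (np.float64(361.43333333333334), np.float64(272.6), 30, np.int64(357), np.int64(366), np.int64(271), np.int64(274)) [ 0.5581 -0.3801  0.0765]
bottlecap side (np.float64(217.11428571428573), np.float64(177.25714285714287), 35, np.int64(214), np.int64(220), np.int64(174), np.int64(180)) [0.4351 0.2196 0.09  ]
post side (np.float64(256.90816326530614), np.float64(192.0612244897959), 98, np.int64(253), np.int64(261), np.int64(182), np.int64(199)) [0.5459 0.2279 0.03  ]
bowlrim [ 0.572 -0.497  0.07 ]
bowl2 [ 0.671 -0.605  0.072]
shelf [ 0.668 -0.082  0.429]
shelf2 [ 0.731 -0.081  0.427]
shelf min x 0.43159659134937506
```

```bash
python3 -m creep '[[0.9,200,-480,-60,-40],[0.9,200,-480,-60,-40],[0.9,200,-480,-60,-40],[0.9,200,-480,-60,-40],[0.9,200,-480,-60,-40],[0.9,200,-480,-60,-40],[0.9,200,-480,-60,-40],[0.9,200,-480,-60,-40],[0.9,200,-480,-60,-40],[0.9,200,-480,-60,-40],[0.9,200,-480,-60,-40],[0.9,200,-480,-60,-40]]' 10
```

```text
t: 1.3
ee_pos: [0.3805, 0.0376, 0.2003]
ee_rot: [0.495, 0.869, -0.0, -0.0]
ft_force: [-0.6, 0.5, -0.7]
grip_width: 0.0796
grip_force: 0.0
```

```bash
python3 -m creep '[[0.5,175,-424,-50,-31],[0.5,175,-424,-50,-31],[0.5,175,-424,-50,-31],[0.5,175,-424,-50,-31],[0.5,175,-424,-50,-31],[0.5,175,-424,-50,-31],[0.5,175,-424,-50,-31],[0.5,175,-424,-50,-31],[0.5,175,-424,-50,-31],[0.5,175,-424,-50,-31],[0.5,175,-424,-50,-31],[0.5,175,-424,-50,-31]]' 10
python3 - <<'E'
from h import *
c=get_calibration("wrist");p,d=snapshot("wrist");cv2.imwrite("pics/w1.png",p);print(c,get_obs()["ee_pos"])
E
```

```text
t: 2.5
ee_pos: [0.5549, -0.3825, 0.1506]
ee_rot: [0.707, 0.707, 0.0, -0.001]
ft_force: [0.6, 0.9, -0.2]
grip_width: 0.0444
grip_force: 0.0
{'mtx': array([[325.1922621 ,   0.        , 276.01082648],
       [  0.        , 325.1922621 , 203.04103263],
       [  0.        ,   0.        ,   1.        ]]), 'R': array([[ 9.99999855e-01,  2.37146923e-04,  4.83664473e-04],
       [ 7.02231353e-05, -9.47608259e-01,  3.19434786e-01],
       [ 5.34077425e-04, -3.19434706e-01, -9.47608138e-01]]), 't': array([-0.55585202, -0.37096278,  0.1626127 ])} [ 0.55485881 -0.38229288  0.15102732]
```

View pics/w1.png

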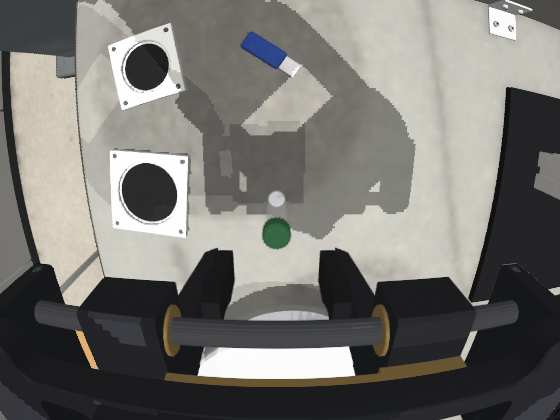

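```bash
cat >> h.py <<'E'
def wray(u,v,z,c):
    K=c["mtx"];a,b=u-K[0,2],v-K[1,2];r=np.hypot(a,b);th=r/K[0,0]
    dc=np.array([a/r*np.sin(th),b/r*np.sin(th),np.cos(th)]);w=c["R"].T@dc;o=-c["R"].T@c["t"]
    return o+w*(z-o[2])/w[2]
E
python3 - <<'E'
from h import *
c=get_calibration("wrist");print(-c["R"].T@c["t"])
p=cv2.imread("pics/w1.png");h=cv2.cvtColor(p,cv2.COLOR_BGR2HSV)
m=(h[...,0]>45)&(h[...,0]<85)&(h[...,1]>100);v,u=np.nonzero(m);print(u.mean(),v.mean(),u.min(),u.max(),v.min(),v.max())
print("cap",wray(276,232,.081,c),"base",wray(276.5,199,.0,c))
print("large",wray(149,192,.003,c),"medium",wray(146,67,.003,c),"stick",wray(268,54,.006,c))
E
```

```text
[ 0.55568732 -0.29925586  0.27324192]
276.12749615975423 232.78341013824885 263 289 218 248
cap [ 0.55588626 -0.38386313  0.081     ] base [ 0.55639436 -0.38772331  0.        ]
large [ 0.43991812 -0.37986336  0.003     ] medium [ 0.44490018 -0.26792876  0.003     ] stick [ 0.54947562 -0.26354399  0.006     ]
```

```bash
python3 -m creep '[[0.5,1,-3,-30,0],[0.5,1,-3,-60,0],[0.5,1,-3,-85,0],[0.5,1,-3,-102,0],[0.5,1,-3,-102,0],[0.3,1,-3,-102,0],[0.2,1,-3,-102,0],[0.15,1,-3,-102,0],[0.1,1,-3,-102,0],[0.1,1,-3,-102,0],[0.1,1,-3,-102,0],[0.1,1,-3,-102,0]]' 10
```

```text
t: 3.75
ee_pos: [0.5559, -0.3875, 0.0496]
ee_rot: [0.708, 0.707, -0.0, 0.001]
ft_force: [0.2, 1.2, 5.9]
grip_width: 0.0168
grip_force: 10.0
```

```bash
python3 -m creep '[[0.05,0,0,10,0],[0.05,0,0,30,0],[0.05,0,0,55,0],[0.05,0,0,80,0],[0.05,-8,28,80,0],[0.05,-19,66,80,0],[0.05,-30,104,80,0],[0.05,-41,142,80,0],[0.05,-52,180,80,0],[0.05,-63,218,80,0],[0.05,-74,256,80,0],[0.05,-85,295,80,0]]' 15; python3 -m creep '[[0.05,-9,32,0,0],[0.05,-16,56,0,0],[0.05,-21,72,0,0],[0.05,-22,80,0,0],[0.05,-22,80,0,0],[0.05,-22,80,0,0]]'
python3 - <<'E'
from h import *
c=get_calibration("wrist");p,d=snapshot("wrist");cv2.imwrite("pics/w2.png",p);print(get_obs()["ee_pos"]);np.savez("pics/w2.npz",**c)
E
```

```text
t: 4.95
ee_pos: [0.4701, -0.0908, 0.1292]
ee_rot: [0.708, 0.707, 0.0, 0.0]
ft_force: [0.2, -0.1, -0.6]
grip_width: 0.016
grip_force: 15.0
t: 5.55
ee_pos: [0.4491, -0.0128, 0.1289]
ee_rot: [0.708, 0.707, 0.0, 0.0]
ft_force: [-0.3, -0.2, 0.1]
grip_width: 0.0164
grip_force: 15.0
[ 0.44908047 -0.01291633  0.12880737]
```

View pics/w2.png

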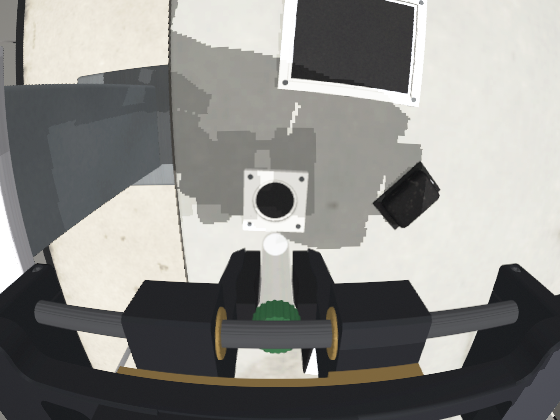

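Run:
```python
from h import *
c=np.load("pics/w2.npz")
print(wray(275,200,.003,c),"bottom",wray(275,245,.079,c),"nest corners mean",np.mean([wray(a,b,.007,c) for a,b in((245,171),(307,172),(305,232),(245,230))],0))
print("rect corners",[wray(a,b,.007,c).round(4) for a,b in((279,88),(418,105))],"adapter",wray(407,196,.018,c))
```

```text
[ 0.44949001 -0.01099805  0.003     ] bottom [ 0.44957397 -0.01386829  0.079     ] nest corners mean [ 0.4498973  -0.01148374  0.007     ]
rect corners [array([0.4526, 0.0771, 0.007 ]), array([0.5622, 0.0691, 0.007 ])] adapter [ 0.55441383 -0.00275959  0.018     ]
```

```bash
python3 -m creep '[[0.05,1,2,-25,0],[0.05,1,2,-50,0],[0.05,1,2,-65,0],[0.05,1,2,-73,0],[0.05,1,2,-76,0],[0.05,1,2,-76,0],[0.05,1,2,-76,0]]'; python3 -m creep '[[0.25,0,0,0,0],[0.35,0,0,0,0],[0.45,0,0,0,0],[0.5,0,0,0,0],[0.5,0,0,0,0],[0.5,0,0,20,0],[0.5,0,0,50,0],[0.5,0,0,90,0],[0.5,0,0,120,0],[0.5,0,0,120,0]]';python3 - <<'E'
from h import *
c=get_calibration("wrist");p,d=snapshot("wrist");print(get_obs()["ee_pos"])
h=cv2.cvtColor(p,cv2.COLOR_BGR2HSV)
m=(h[...,0]>45)&(h[...,0]<85)&(h[...,1]>100);v,u=np.nonzero(m);print(u.mean(),v.mean(),len(u),wray(u.mean(),v.mean(),.084,c))
E
```

```text
t: 6.3
ee_pos: [0.4501, -0.0105, 0.0532]
ee_rot: [0.708, 0.707, 0.0, 0.001]
ft_force: [0.1, -0.5, -0.3]
grip_width: 0.0164
grip_force: 15.0
t: 7.3
ee_pos: [0.451, -0.0105, 0.1761]
ee_rot: [0.707, 0.707, 0.002, 0.003]
ft_force: [-0.2, -0.4, -0.4]
grip_width: 0.044
grip_force: 0.0
[ 0.45014347 -0.01028489  0.17399546]
272.47457627118644 213.20338983050848 531 [ 0.4502118  -0.00753651  0.084     ]
```

```bash
python3 -m creep '[[0.9,-2,40,0,0],[0.95,-4,85,0,0],[0.95,-6,130,0,0],[0.95,-8,175,0,0],[0.95,-10,215,0,0],[0.95,-12,240,0,0],[0.95,-12,250,0,0],[0.95,-12,250,0,0],[0.95,-12,250,0,0]]'
python3 - <<'E'
from h import *
c=get_calibration("wrist");p,d=snapshot("wrist");cv2.imwrite("pics/w3.png",p);print(get_obs()["ee_pos"]);np.savez("pics/w3.npz",**c)
E
```

```text
t: 8.25
ee_pos: [0.4377, 0.2388, 0.1722]
ee_rot: [0.708, 0.706, -0.001, -0.0]
ft_force: [0.5, 0.1, -0.1]
grip_width: 0.0838
grip_force: 0.0
[0.43780292 0.23865224 0.17234188]
```

View pics/w3.png

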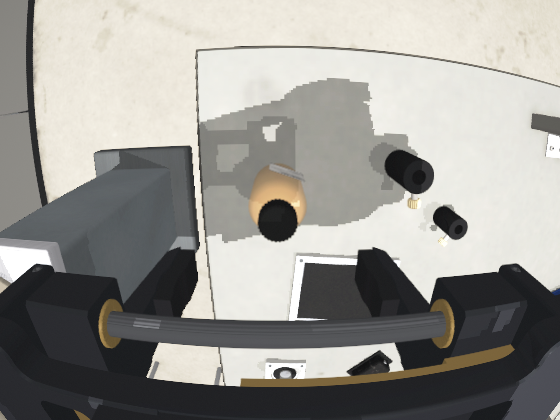

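Run:
```python
from h import *
c=np.load("pics/w3.npz")
print("cap",wray(277,221,.096,c),"post top",wray(421.5,178,.05,c),"small",wray(457,229,.035,c),"screw tip",wray(413,204,.038,c))
```

```text
cap [0.43929899 0.24240521 0.096     ] post top [0.55930739 0.26101223 0.05      ] small [0.6146609  0.20726076 0.035     ] screw tip [0.55999688 0.2341241  0.038     ]
```

```bash
python3 -m creep '[[0.95,1,3,-30,0],[0.95,1,3,-65,0],[0.95,1,3,-95,0],[0.95,1,3,-112,0],[0.95,1,3,-114,0],[0.7,1,3,-114,0],[0.6,1,3,-114,0],[0.5,1,3,-114,0],[0.4,1,3,-114,0],[0.4,1,3,-114,0],[0.4,1,3,-114,0],[0.4,1,3,-114,0]]' 25
```

```text
t: 9.5
ee_pos: [0.4388, 0.2429, 0.0591]
ee_rot: [0.707, 0.707, 0.0, 0.0]
ft_force: [-0.4, -0.4, 4.7]
grip_width: 0.0436
grip_force: 25.0
```

```bash
python3 -m creep '[[0.4,0,0,15,0],[0.4,0,0,45,0],[0.4,0,0,80,0],[0.4,0,0,115,0],[0.4,0,-20,125,0],[0.4,0,-60,125,0],[0.4,0,-100,125,0],[0.4,0,-140,125,0],[0.4,0,-180,125,0],[0.4,0,-220,125,0],[0.4,0,-260,125,0],[0.4,0,-300,125,0]]' 30; python3 -m creep '[[0.4,0,-40,0,0],[0.4,0,-80,0,0],[0.4,0,-120,0,0],[0.4,0,-160,0,0],[0.4,0,-200,0,0],[0.4,0,-240,0,0],[0.4,0,-280,0,0],[0.4,0,-310,0,0],[0.4,0,-322,0,0],[0.4,0,-322,0,0],[0.4,0,-322,0,0]]'
python3 - <<'E'
from h import *
c=get_calibration("wrist");p,d=snapshot("wrist");cv2.imwrite("pics/w4.png",p);print(get_obs()["ee_pos"]);np.savez("pics/w4.npz",**c)
E
```

```text
t: 10.7
ee_pos: [0.4383, -0.0587, 0.1836]
ee_rot: [0.708, 0.707, -0.0, -0.0]
ft_force: [0.2, -0.1, -0.5]
grip_width: 0.0438
grip_force: 30.0
t: 11.8
ee_pos: [0.4387, -0.378, 0.1835]
ee_rot: [0.707, 0.707, 0.0, -0.001]
ft_force: [-0.4, 0.3, -0.9]
grip_width: 0.0434
grip_force: 30.0
[ 0.43878293 -0.37775359  0.18368518]
```

View pics/w4.png

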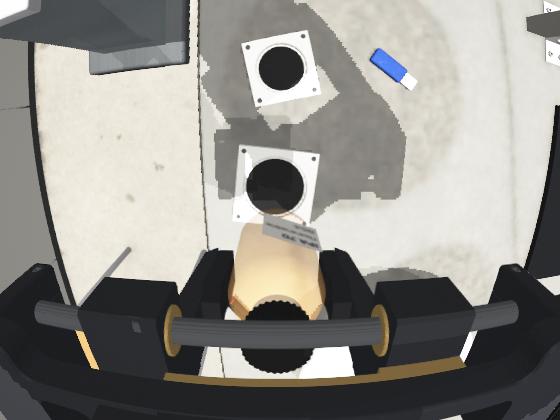

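Run:
```python
from h import *
c=np.load("pics/w4.npz")
print(wray(274.5,185.5,.003,c),"corners",np.mean([wray(a,b,.007,c) for a,b in((240,145),(321,151),(313,227),(232,220))],0),"med",wray(281.5,68,.003,c))
```

```text
[ 0.4382834  -0.37914752  0.003     ] corners [ 0.44020483 -0.379438    0.007     ] med [ 0.44477097 -0.26760388  0.003     ]
```

```bash
python3 -m creep '[[0.4,0,-1,-30,0],[0.4,0,-1,-65,0],[0.4,0,-1,-95,0],[0.4,0,-1,-112,0],[0.4,0,-1,-119,0],[0.4,0,-1,-121,0],[0.4,0,-1,-121,0],[0.4,0,-1,-121,0]]'; python3 -m creep '[[0.6,0,0,0,0],[0.75,0,0,0,0],[0.9,0,0,0,0],[0.95,0,0,0,0],[0.95,0,0,0,0],[0.95,0,0,20,0],[0.95,0,0,60,0],[0.95,0,0,100,0],[0.95,0,0,120,0],[0.95,0,0,120,0]]';python3 - <<'E'
from h import *
p,d=snapshot("top");cv2.imwrite("pics/t5.png",p);c=get_calibration("wrist");p,d=snapshot("wrist");cv2.imwrite("pics/w5.png",p);print(get_obs()["ee_pos"]);np.savez("pics/w5.npz",**c)
E
```

```text
t: 12.65
ee_pos: [0.439, -0.3803, 0.0638]
ee_rot: [0.707, 0.707, -0.0, 0.001]
ft_force: [0.2, -0.3, -0.7]
grip_width: 0.0438
grip_force: 30.0
t: 13.65
ee_pos: [0.4393, -0.3809, 0.1856]
ee_rot: [0.707, 0.707, -0.0, 0.003]
ft_force: [-0.1, 0.6, -0.1]
grip_width: 0.0841
grip_force: 0.0
[ 0.4384615  -0.37993729  0.18201994]
```

View pics/w5.png

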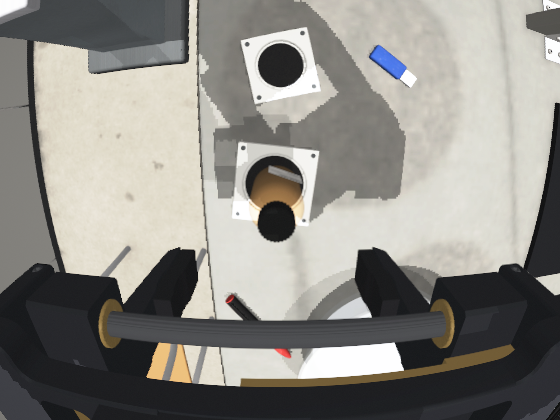

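```bash
python3 -m creep '[[0.8,60,320,0,5],[0.8,60,320,0,5],[0.8,60,320,0,5],[0.8,60,320,0,5],[0.8,60,320,0,5],[0.8,60,320,0,5],[0.8,117,640,0,10],[0.8,117,640,0,10],[0.8,117,640,0,10],[0.8,117,640,0,10],[0.8,117,640,0,10],[0.8,117,640,0,10]]';python3 -m creep '[[0.8,6,34,-20,0],[0.8,6,34,-20,0],[0.8,6,34,-20,0]]'
python3 - <<'E'
from h import *
c=get_calibration("wrist");p,d=snapshot("wrist");cv2.imwrite("pics/w6.png",p);print(get_obs()["ee_pos"]);np.savez("pics/w6.npz",**c)
E
```

```text
t: 14.95
ee_pos: [0.5462, 0.212, 0.1807]
ee_rot: [0.643, 0.766, -0.001, -0.001]
ft_force: [0.6, -1.2, 0.7]
grip_width: 0.0706
grip_force: 0.0
t: 15.25
ee_pos: [0.552, 0.2441, 0.1607]
ee_rot: [0.643, 0.766, -0.002, -0.001]
ft_force: [0.7, -0.7, 0.8]
grip_width: 0.0704
grip_force: 0.0
[0.55240275 0.24337564 0.16161975]
```

View pics/w6.png

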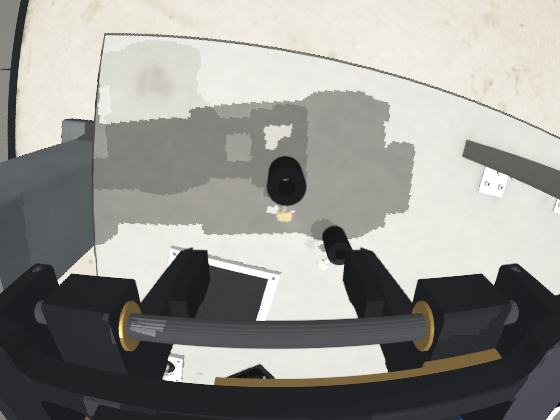

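Run:
```python
from h import *
c=np.load("pics/w6.npz")
t=wray(287,186,.05,c);s=wray(285,217,.04,c);print(t,s,np.degrees(np.arctan2(*(s-t)[1::-1])), np.linalg.norm((s-t)[:2]))
```

```text
[0.55756525 0.26286882 0.05      ] [0.56154976 0.23455945 0.04      ] -81.98831749889604 0.028588399903211027
```

```bash
python3 -m creep '[[0.8,4,18,-30,0],[0.8,4,18,-65,0],[0.8,4,18,-95,0],[0.8,4,18,-120,0],[0.8,4,18,-130,0],[0.6,4,18,-130,0],[0.5,4,18,-130,0],[0.4,4,18,-130,0],[0.3,4,18,-130,0],[0.25,4,18,-130,0],[0.25,4,18,-130,0],[0.25,4,18,-130,0]]' 20
```

```text
t: 16.5
ee_pos: [0.5569, 0.2621, 0.0333]
ee_rot: [0.643, 0.766, 0.0, 0.0]
ft_force: [-1.3, -0.0, 4.8]
grip_width: 0.0293
grip_force: 20.0
```

```bash
python3 -m creep '[[0.25,0,0,15,0],[0.25,0,0,45,0],[0.25,0,0,80,0],[0.25,0,0,110,0],[0.25,-8,-40,110,0],[0.25,-17,-80,110,0],[0.25,-25,-120,110,0],[0.25,-34,-160,110,0],[0.25,-42,-200,110,0],[0.25,-51,-240,110,0],[0.25,-59,-280,110,0],[0.25,-68,-320,110,0]]' 20; python3 -m creep '[[0.25,-8,-40,0,0],[0.25,-17,-80,0,0],[0.25,-25,-120,0,0],[0.25,-34,-160,0,0],[0.25,-42,-190,0,0],[0.25,-44,-206,0,0],[0.25,-44,-208,0,0],[0.25,-44,-208,0,0],[0.25,-44,-208,0,0]]'
python3 - <<'E'
from h import *
c=get_calibration("wrist");p,d=snapshot("wrist");cv2.imwrite("pics/w7.png",p);print(get_obs()["ee_pos"]);np.savez("pics/w7.npz",**c)
E
```

```text
t: 17.7
ee_pos: [0.4882, -0.0595, 0.1427]
ee_rot: [0.643, 0.766, 0.0, 0.0]
ft_force: [1.3, -0.9, -0.8]
grip_width: 0.0297
grip_force: 20.0
t: 18.6
ee_pos: [0.4451, -0.2646, 0.1427]
ee_rot: [0.643, 0.766, 0.0, -0.0]
ft_force: [-0.1, -0.4, 0.4]
grip_width: 0.0295
grip_force: 20.0
[ 0.44508962 -0.26463331  0.14274625]
```

View pics/w7.png

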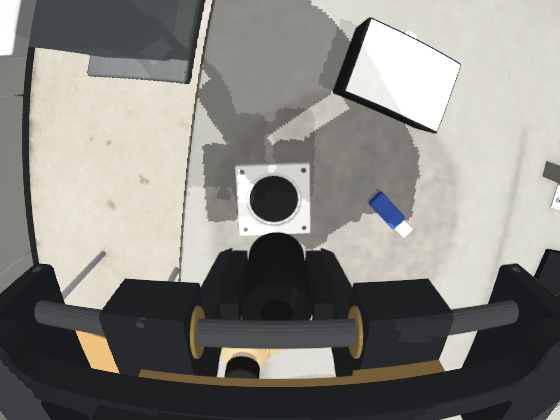

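```bash
python3 - <<'E'
from h import *
c=np.load("pics/w7.npz")
print(wray(273.5,199,.003,c),"det corners",[wray(a,b,.042,c).round(4) for a,b in((372,19),(460,66),(437,132),(341,93))])
E
python3 -m creep '[[0.25,0,-2,-30,0],[0.25,0,-2,-60,0],[0.25,0,-2,-85,0],[0.25,0,-2,-99,0],[0.25,0,-2,-104,0],[0.25,0,-2,-106,0],[0.25,0,-2,-106,0],[0.25,0,-2,-106,0]]'; python3 -m creep '[[0.35,0,0,0,0],[0.45,0,0,0,0],[0.55,0,0,0,0],[0.6,0,0,0,0],[0.6,0,0,0,0],[0.6,0,0,20,0],[0.6,0,0,60,0],[0.6,0,0,100,0],[0.6,0,0,120,0],[0.6,0,0,120,0]]';python3 - <<'E'
from h import *
c=get_calibration("wrist");p,d=snapshot("wrist");cv2.imwrite("pics/w8.png",p);print(get_obs()["ee_pos"]);np.savez("pics/w8.npz",**c)
E
```

```text
[ 0.44431108 -0.26671183  0.003     ] det corners [array([ 0.4865, -0.1138,  0.042 ]), array([ 0.561 , -0.1268,  0.042 ]), array([ 0.5528, -0.1813,  0.042 ]), array([ 0.4745, -0.1713,  0.042 ])]
t: 19.45
ee_pos: [0.4451, -0.2681, 0.0375]
ee_rot: [0.643, 0.766, -0.0, 0.001]
ft_force: [0.1, -0.1, -0.8]
grip_width: 0.0295
grip_force: 20.0
t: 20.45
ee_pos: [0.4455, -0.2687, 0.1594]
ee_rot: [0.643, 0.766, -0.0, 0.003]
ft_force: [-0.2, -0.3, -0.2]
grip_width: 0.0526
grip_force: 0.0
[ 0.44494528 -0.26817042  0.15745789]
```

View pics/w8.png

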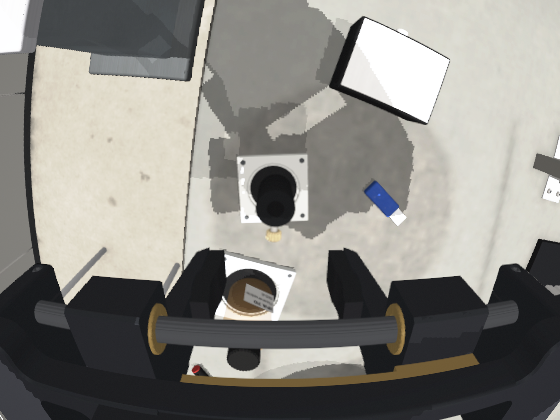

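```bash
python3 -m creep '[[1,74,121,0,70],[1,74,121,0,70],[1,74,121,0,70],[1,74,121,0,70],[1,74,121,0,70],[1,74,121,0,70],[1,74,121,0,70],[1,74,121,0,70],[1,74,121,0,70],[1,74,121,0,70],[1,74,121,0,70],[1,74,121,0,70]]'
python3 - <<'E'
from h import *
c=get_calibration("wrist");p,d=snapshot("wrist");cv2.imwrite("pics/w9.png",p);o=get_obs();print(o["ee_pos"],o["ee_rot"],o["grip_width"]);np.savez("pics/w9.npz",**c)
E
```

```text
t: 21.7
ee_pos: [0.5187, -0.147, 0.1565]
ee_rot: [0.089, 0.996, 0.0, -0.0]
ft_force: [0.6, -1.0, -0.2]
grip_width: 0.088
grip_force: 0.0
[ 0.51871053 -0.146995    0.15657915] [ 8.84326931e-02  9.96082146e-01  4.86122784e-05 -1.25127273e-04] 0.08831515964081789
```

View pics/w9.png

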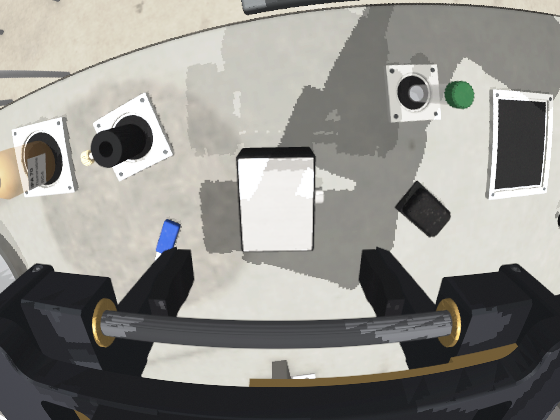

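```bash
python3 - <<'E'
from h import *
c=np.load("pics/w9.npz")
q=[wray(a,b,.042,c) for a,b in((238,157),(315,157),(313.5,250),(240.5,250))];print(np.round(q,4),np.mean(q,0))
q=[wray(a,b,.007,c) for a,b in((493,89),(550,91),(546,200),(487,198))];print(np.round(q,4),np.mean(q,0))
E
python3 -m creep '[[1,0,0,-30,0],[1,0,0,-60,0],[1,0,0,-90,0],[1,0,0,-112,0],[1,0,0,-122,0],[1,0,0,-122,0],[0.8,0,0,-122,0],[0.7,0,0,-122,0],[0.6,0,0,-122,0],[0.6,0,0,-122,0],[0.6,0,0,-122,0],[0.6,0,0,-122,0]]' 35
```

```text
[[ 0.4758 -0.1682  0.042 ]
 [ 0.4858 -0.112   0.042 ]
 [ 0.5615 -0.1238  0.042 ]
 [ 0.551  -0.1825  0.042 ]] [ 0.51852546 -0.14663848  0.042     ]
[[0.4511 0.0758 0.007 ]
 [0.455  0.1621 0.007 ]
 [0.5793 0.1593 0.007 ]
 [0.5606 0.0649 0.007 ]] [0.51149985 0.11551936 0.007     ]
t: 22.95
ee_pos: [0.5191, -0.1471, 0.0355]
ee_rot: [0.088, 0.996, -0.0, 0.001]
ft_force: [-0.9, 1.0, 6.4]
grip_width: 0.0617
grip_force: 34.8
```

```bash
python3 -m creep '[[0.6,0,0,15,0],[0.6,0,0,45,0],[0.6,0,0,75,0],[0.6,0,0,105,0],[0.6,-1,30,105,1],[0.6,-2,65,105,2],[0.6,-3,100,105,3],[0.6,-5,140,105,4],[0.6,-6,180,105,5],[0.6,-8,220,105,5.5],[0.6,-9,250,105,5.5],[0.6,-9,267,105,5.5]]' 40; python3 -m creep '[[0.6,0,0,0,0],[0.6,0,0,0,0],[0.6,0,0,0,0]]'
python3 - <<'E'
from h import *
c=get_calibration("wrist");p,d=snapshot("wrist");cv2.imwrite("pics/w10.png",p);o=get_obs();print(o["ee_pos"],o["ee_rot"]);np.savez("pics/w10.npz",**c)
E
```

```text
t: 24.15
ee_pos: [0.509, 0.1222, 0.1396]
ee_rot: [0.039, 0.999, 0.0, -0.0]
ft_force: [0.4, 0.2, -2.8]
grip_width: 0.0613
grip_force: 39.7
t: 24.45
ee_pos: [0.5098, 0.1191, 0.1397]
ee_rot: [0.04, 0.999, -0.0, -0.0]
ft_force: [0.8, -0.1, -2.7]
grip_width: 0.0615
grip_force: 39.7
[0.50982302 0.1190712  0.13967475] [ 4.04223937e-02  9.99182668e-01 -9.42154296e-05 -1.27955014e-04]
```

View pics/w10.png

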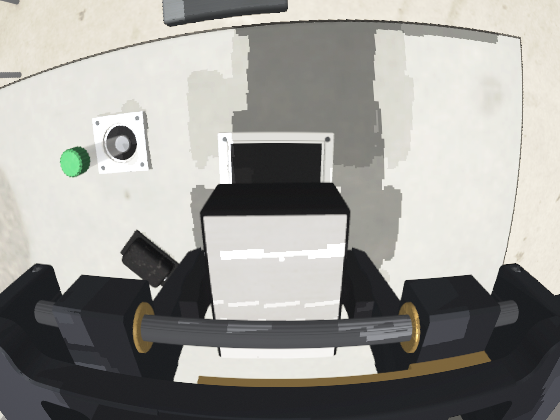

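Run:
```python
from h import *
c=np.load("pics/w10.npz")
a,b=wray(219,134,.007,c),wray(333,133,.007,c);print(a,b,(a+b)/2,(a+b)/2+56e-3*np.array([.9968,-.0802,0]))
```

```text
[0.45235088 0.07808826 0.007     ] [0.45878238 0.16796649 0.007     ] [0.45556663 0.12302738 0.007     ] [0.51138743 0.11853618 0.007     ]
```

```bash
python3 -m creep '[[0.6,1,0,-30,0],[0.6,1,0,-60,0],[0.6,1,0,-83,0],[0.6,1,0,-95,0],[0.6,1,0,-99,0],[0.6,1,0,-101,0],[0.6,1,0,-101,0],[0.6,1,0,-101,0]]'; python3 -m creep '[[0.75,0,0,0,0],[0.85,0,0,0,0],[0.95,0,0,0,0],[1,0,0,0,0],[1,0,0,0,0],[1,0,0,20,0],[1,0,0,60,0],[1,0,0,100,0],[1,-20,0,130,0],[1,-40,0,160,0],[1,-40,0,160,0]]';python3 - <<'E'
from h import *
c=get_calibration("wrist");p,d=snapshot("wrist");cv2.imwrite("pics/w11.png",p);print(get_obs()["ee_pos"]);np.savez("pics/w11.npz",**c)
q,_=snapshot("side");cv2.imwrite("pics/s11.png",q)
E
```

```text
t: 25.3
ee_pos: [0.5112, 0.12, 0.0396]
ee_rot: [0.04, 0.999, 0.0, 0.001]
ft_force: [0.2, -0.7, -1.8]
grip_width: 0.0618
grip_force: 39.7
t: 26.4
ee_pos: [0.4702, 0.1202, 0.2022]
ee_rot: [0.04, 0.999, 0.0, 0.003]
ft_force: [0.6, 0.0, -0.4]
grip_width: 0.0878
grip_force: 0.0
[0.47067613 0.12011433 0.20027799]
```

View pics/w11.png

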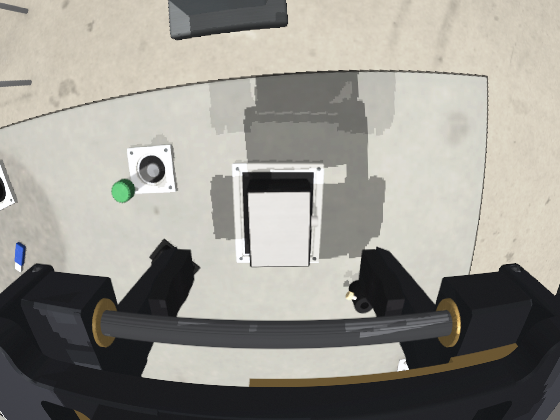

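View pics/s11.png

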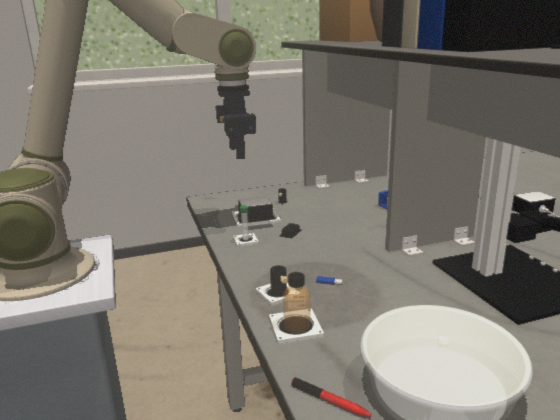

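Run:
```python
from h import *
c=np.load("pics/w11.npz")
print(np.mean([wray(a,b,.045,c) for a,b in((250,193),(310,192),(309,266),(252,266))],0))
p,d=snapshot("top");t=get_calibration("top");P=cloud(d,t)
for n,x,y,r in(("vial",.45,-.0105,.012),("bottle",.439,-.38,.02),("post",.445,-.267,.018),("det",.511,.119,.05)):
    m=(np.hypot(P[...,0]-x,P[...,1]-y)<r+.015)&(P[...,2]>.02)&(P[...,2]<.15);q=P[m]
    if len(q):z=np.percentile(q[:,2],95);k=q[q[:,2]>z-.006];print(n,len(q),z.round(4),k.mean(0).round(4),"tilt-range z",np.percentile(k[:,2],[5,95]).round(4))
```

```text
[0.51126516 0.12072021 0.045     ]
vial 65 0.0912 [ 0.4495 -0.0086  0.0884] tilt-range z [0.0859 0.0917]
bottle 459 0.1026 [ 0.4399 -0.382   0.1008] tilt-range z [0.0977 0.1039]
post 195 0.0578 [ 0.446  -0.2673  0.0548] tilt-range z [0.0523 0.0583]
det 256 0.0518 [0.5273 0.1039 0.0485] tilt-range z [0.046 0.052]
```

All centred within a few mm of the pockets, and their heights fit standing on the pocket floors (measured tops run 4–5 mm high, as they did at the start).

```bash
python3 -c "
from cell import *
print(close_job())"
```

```text
the job is handed in; nothing more can be done
None
```

The job is handed in: the bottle, post holder, vial and photodiode housing stand upright in their matching pockets (within about 3 mm of centre by camera), with the USB adapter and stick left alone; the hand-in gave no verdict.

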